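Quarantine the recalled medicine bottle

TASK

One of the three bottles in the stock tray has a red card behind it: it has been recalled. Pull out the quarantine drawer, stand that bottle upright and gently inside, and push the drawer fully home without toppling the bottle. Leave the two bottles with green cards where they stand and do not disturb the tape roll and carton.

Things in the scene. Friction and masses are not known exactly. Their poses are not given: they have to be found in the camera images.
- bottle_a: amber medicine bottle with paper label and white screw cap, one of three alike, 0.22 kg (varies); origin at the centre of its underside, z up. Body 54 mm in diameter and straight from the underside to 70 mm up, cap 38 mm in diameter from 82 to 104 mm (the top).
- bottle_b: amber medicine bottle with paper label and white screw cap, one of three alike, 0.22 kg (varies); origin at the centre of its underside, z up. Body 54 mm in diameter and straight from the underside to 70 mm up, cap 38 mm in diameter from 82 to 104 mm (the top).
- bottle_c: amber medicine bottle with paper label and white screw cap, one of three alike, 0.22 kg (varies); origin at the centre of its underside, z up. Body 54 mm in diameter and straight from the underside to 70 mm up, cap 38 mm in diameter from 82 to 104 mm (the top).
- card_red: red status card, 64 mm wide, on a small foot, fixed to the counter just beyond the far rim of the stock tray, directly behind the one bottle it belongs to; top 42 mm above the counter. Origin at the underside of the foot; that bottle stands 113 mm away in the card's -x direction (to within 8 mm each way). Its y axis runs along the row of bottles.
- card_green_1: green status card, 64 mm wide, on a small foot, fixed to the counter just beyond the far rim of the stock tray, directly behind the one bottle it belongs to; top 42 mm above the counter. Origin at the underside of the foot; that bottle stands 113 mm away in the card's -x direction (to within 8 mm each way). Its y axis runs along the row of bottles.
- card_green_2: green status card, 64 mm wide, on a small foot, fixed to the counter just beyond the far rim of the stock tray, directly behind the one bottle it belongs to; top 42 mm above the counter. Origin at the underside of the foot; that bottle stands 113 mm away in the card's -x direction (to within 8 mm each way). Its y axis runs along the row of bottles.
- card_red_spot (a point): the place on the stock tray that belongs to the red card, 4 mm above the counter: its bottle's underside stands here to within 8 mm each way. x and y axes as the card's.
- card_green_1_spot (a point): the place on the stock tray that belongs to the one green card, 4 mm above the counter: its bottle's underside stands here to within 8 mm each way. x and y axes as the card's.
- card_green_2_spot (a point): the place on the stock tray that belongs to the other green card, 4 mm above the counter: its bottle's underside stands here to within 8 mm each way. x and y axes as the card's.
- tray: pale green open stock tray fixed on the counter, 160 mm (x) by 360 mm (y), walls 25 mm high and 4 mm thick, floor 4 mm thick; origin at the centre of its underside. The three bottles stand in a row along its y axis, 105 mm apart, about 15 mm on the -x side of its middle line; the cards stand beyond its +x rim. The three cards are in any order.
- locker: white and clear quarantine locker fixed on the counter, 150 mm square and 154 mm high, clear top, open on its -y face where the red drawer front is; origin at the centre of its underside. Its drawer slides out along the locker's -y axis.
- drawer (a joint): how far the drawer is pulled out, m: 0 fully home, 0.15 fully out (end stop). At the start it is nearly shut (0 to 0.03). It stays where it is left; about 1.5 N of friction.
- drawer_floor (a point): centre of the drawer's inner floor, 9 mm above the counter; axes as the locker's. The inside measures 122 mm (x) by 127 mm (y), its walls stand 26 mm above the counter, and the red front on its -y side 42 mm. At 0 this point is on the locker's vertical centre line; with the drawer fully out it lies 75 mm outside the locker's open face.
- drawer_grip (a point): centre of the top of the drawer's yellow upright grip post, 75 mm above the counter; moves with the drawer; axes as the locker's. The post is 14 mm thick (x) and 26 mm wide (y), rises from 10 to 75 mm above the counter, and stands 145 mm from the drawer floor's centre in the locker's -y direction, on a 16 mm wide steel arm 28 mm high. With the drawer home the post is 70 mm in front of the locker's face.
- tape: bystander: roll of parcel tape lying flat, 90 mm in diameter, 48 mm high; origin at the centre of its underside
- carton: bystander: white and blue medicine carton, 50 by 110 by 40 mm high; origin at the centre of its underside
Things that resemble listed ones, but are neither listed nor needed, are in the scene too. Leave any brown or white look-alike of the card_green_1 alone.

How it is judged:
By the outcome, as a careful person would: the job done as asked, in the order asked, and still so for the second after the job is handed in, with the robot touching nothing.
It also fails if it takes over 64 s, if anything falls off the work surface, if the arm or the gripper's body presses on something with over 40 N, if the wrist force passes 120 N, or if a joint passes its speed limit or range.

ROBOT

A 6-joint arm with a two-finger parallel gripper is mounted at the origin on the work surface. World frame = base frame: x ahead of the robot, y to its left, z up, the work surface at z = 0. Lengths are in m, angles in rad, forces in N, time in s.
With the tool pointing down it reaches from about 0.3 to 0.875 m from the base axis. Payload 6.4 kg.
Tool frame: the origin (TCP) lies midway between the tips of the shut fingers; the grasp point (between the pads) lies 19 mm behind it (arm.grip_point_offset is the distance from the TCP to the grasp point, in m); x points along the fingers, y is the direction in which the jaws open and shut, and the axes are right-handed (so a half turn about x gives the same grasp; the last joint's range is limited). The gripper opens to 88 mm and grips with 3 to 60 N. Pads are 18 mm wide; open, the fingers measure 123 mm over their backs; the gripper's body (75 mm by 187 mm) begins 45 mm behind the grasp point.
Start: joints at [-1.32, 0.181, 1.607, -0, 1.354, -0.206], TCP at [0.254, -0.516, 0.239] pointing down, gripper open.
Joint ranges: [-2.99, 2.99], [-0.89, 2.07], [0.3, 2.58], [-1.14, 4.28], [0, 2.63], [-3.12, 3.12]. Speed limits (rad/s): [2.57, 2.57, 3.01, 3.14, 3.14, 3.14].

INTERFACE

Orientations are given as a unit quaternion [w, x, y, z].
In Python, from rig import arm gives the robot as it stands.
- The arm moves only by the tool send_rows, never from a script. Its argument "moves" is a list of rows, each a list of 2 entries, a list of its own where there are three numbers: the shift along the world's x, y, z in mm, then the turn about the world's z in rad. In form: [[[dx, dy, dz], twist], ...]. A call has 1 to 8 rows; each row shifts and turns the commanded pose from where the row before left it; what a row does not reach is not made up. A row lasts 1/12 s, in which the tool goes at most 41.7 mm and 7.16 degrees, less where a joint would pass 70% of its speed; a pose out of reach is approached as far as the arm can. A call is refused whole if a number of a shift passes 41.7 or a number of a turn 0.125, either way. A call with a gripper value outside its range is refused whole. "jaw" is the opening, from 0 (shut) to 1 (fully open), set as the call begins (left out, the last holds). The fingers move at their own pace and stop on an object; the grip force is fixed at half the most. Time passes only in rows, so rows that do not move let the fingers close. It gives the time, the measured TCP pose, the force and the opening at its end, in the units of the state.
- arm.get_state(): the state, without advancing time (a new reading comes with each control period).
- arm.read_camera(name): name is "scene" or "top" or "wrist"; returns a dict with "color" (420x560x3 uint8, red, green, blue), "depth" (420x560 float32, m along the optical axis (not along the pixel's ray), 0 where there is no reading), "fov_y" (degrees; the focal length in pixels is half the picture's height over the tangent of half this angle, whatever the lens; pixels are square), "cx", "cy" (the principal point, pixels), "k1" (the pictures are not rectified: a ray, as slopes to the right and down, at radius r is drawn at 1 + k1 r^2 times it, then the intrinsics apply), "xyz" and "rotation" of the camera in the world. Camera axes: x right, y down, z forward; pixel columns grow to the right and rows downward; lengths in m; the calibration is good to about 2 mm. A picture is of the moment at which its call begins.
- arm.finish_job(): hands the job in, once; it reports no verdict.
The state is a dict: "time_s": time; "q": joint angles; "joint_vel": joint speeds; "tau": joint torques, N m; "eef_pos": TCP position; "tcp_rot": TCP orientation; "ft_force": force on the tool from outside, world axes, zero at the start; "ft_torque": the same for the moment, N m; "gripper_width": opening from 0.0 (shut) to 1.0 (fully open).
Only numpy, scipy, OpenCV 4.12 (cv2) and the standard library are available. Lean on these libraries where they do the work, as an engineer would, in place of code of your own. Each camera call takes 0.05 s, during which the arm holds its last target.

## Working session

There is one attempt and no reset: what is moved stays moved. The work goes in short steps, Python scripts to look and compute and a tool call to move; the robot and the scene stay as the last step left them, time stands still between calls to the robot, and variables do not carry over. Pictures are saved under pics/ and viewed, and the job is handed in when it is done.

Besides the shell and the picture viewer there is one more tool, called after ">>>" as a command line: name --argument value ..., lists and objects as JSON in quotes. send_rows: Moves the arm, as the interface text tells. Its arguments: {"type":"object","properties":{"moves":{"type":"array","items":{"type":"array"}},"jaw":{"type":"number"}},"required":["moves"]}

```bash
mkdir -p pics; ls; cat > h.py <<'E'
import numpy as np, cv2
from rig import arm
def cap(n,tag):
    c=arm.read_camera(n); cv2.imwrite(f'pics/{tag}.png',c['color'][:,:,::-1]); np.save(f'pics/{tag}.npy',c,allow_pickle=True); return c
def ld(tag): return np.load(f'pics/{tag}.npy',allow_pickle=True).item()
def cloud(c):
    h,w=c['depth'].shape; f=h/2/np.tan(np.radians(c['fov_y'])/2)
    K=np.array([[f,0,c['cx']],[0,f,c['cy']],[0,0,1.]])
    u,v=np.meshgrid(np.arange(w),np.arange(h))
    p=cv2.undistortPoints(np.stack([u,v],-1).reshape(-1,1,2).astype(np.float64),K,np.array([c['k1'],0,0,0,0.])).reshape(h,w,2)
    d=c['depth'].astype(float); P=np.dstack([p[...,0]*d,p[...,1]*d,d])
    R=np.array(c['rotation']).reshape(3,3) if np.size(c['rotation'])==9 else None
    W=P@R.T+np.array(c['xyz']); W[d==0]=np.nan; return W
E
python3 - <<'E'
from h import *
for n in ['scene','top']:
    c=cap(n,n+'0'); print(n,{k:v for k,v in c.items() if k not in('color','depth')})
print(arm.get_state())
E
```

```text
pics
scene {'fov_y': 49.55488484445898, 'cx': 278.69410624984283, 'cy': 203.0553731906643, 'k1': -0.03184901143474622, 'xyz': array([1.15433846, 0.34815225, 0.93990437]), 'rotation': array([-0.15487431,  0.48554222,  0.81844127, -0.26536126])}
top {'fov_y': 51.05979175098282, 'cx': 282.6869716038447, 'cy': 211.8526512425837, 'k1': -0.13294582954154227, 'xyz': array([0.48418051, 0.01109397, 1.13400758]), 'rotation': array([ 0.04951115, -0.69772107,  0.71411118, -0.02791372])}
{'time_s': 0.1, 'q': array([-1.32026191e+00,  1.81452828e-01,  1.60784730e+00,  7.00850789e-06,
        1.35380371e+00, -2.06306294e-01]), 'joint_vel': array([ 6.32024751e-04, -4.97048550e-04, -2.76469580e-03,  6.39517725e-05,
        9.64668128e-04,  2.65751789e-03]), 'tau': array([ 6.70732170e-04, -4.34817445e+01, -3.42697084e+01,  7.03596580e-02,
        3.39888688e-02, -4.47054310e-05]), 'eef_pos': array([ 0.25354047, -0.51557732,  0.2379374 ]), 'tcp_rot': array([-0.15958192, -0.68873043, -0.16065033,  0.68874922]), 'ft_force': array([-0.43056984, -0.4283354 ,  0.70787291]), 'ft_torque': array([-0.0365311, -0.0122856, -0.0120776]), 'gripper_width': 1.000327118015334}
```

```bash
python3 - <<'E'
s=open('h.py').read()
s=s.replace("R=np.array(c['rotation']).reshape(3,3) if np.size(c['rotation'])==9 else None","w_,x_,y_,z_=c['rotation']; R=Rotation.from_quat([x_,y_,z_,w_]).as_matrix()")
s="from scipy.spatial.transform import Rotation\n"+s
open('h.py','w').write(s)
E
python3 - <<'E'
import h
from h import *
for t in ['scene0','top0']:
    W=cloud(ld(t)); print(t,np.nanmedian(W[...,2]),np.nanmin(W.reshape(-1,3),0),np.nanmax(W.reshape(-1,3),0))
E
```

```text
scene0 0.0006109220954209071 [-1.51430699 -1.29112573 -0.76582511] [1.36213891 0.73782657 0.42523172]
top0 -5.346606700362688e-05 [ 0.04922212 -1.29352538 -0.76920167] [1.52335136 1.47477555 0.64203734]
```

View pics/scene0.png

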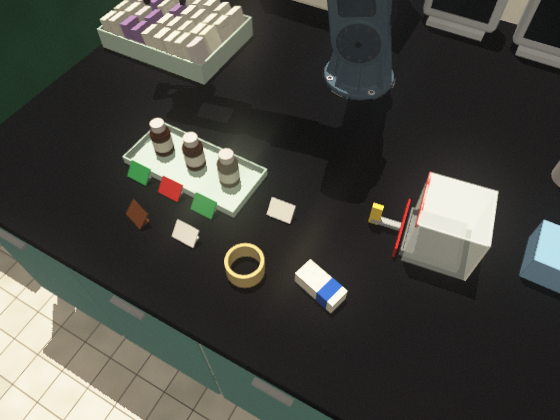

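View pics/top0.png

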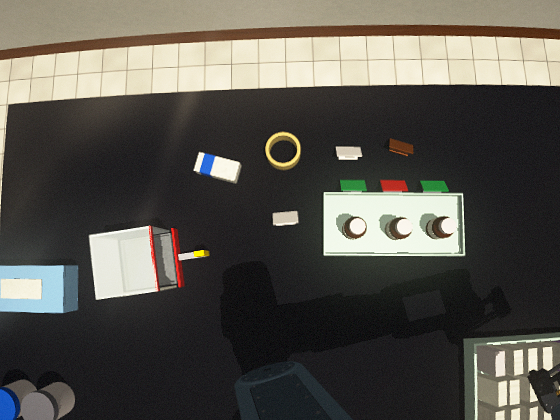

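The scene picture shows the red card at (171,188), in front of the middle bottle at (193,150). The top picture agrees: red card at (394,186), middle bottle at (400,228). The locker is at (135,262), its post at (202,253), the tape at (283,150) and the carton at (217,167). Next I measure these.

```bash
python3 - <<'E'
from h import *
from scipy.ndimage import label
for t in ['scene0','top0']:
    c=ld(t);W=cloud(c);hsv=cv2.cvtColor(c['color'],cv2.COLOR_RGB2HSV);H,S,V=[hsv[...,i].astype(int) for i in range(3)]
    z=W[...,2]
    X,Y=W[...,0],W[...,1]
    ws=(z>0.003)&(z<0.2)&(X>0.25)&(X<0.9)
    ms={'yellow':(H>22)&(H<32)&(S>190)&ws&(V>150),'red':((H<6)|(H>174))&(S>170)&(V>80)&ws,'green':(H>50)&(H<80)&(S>150)&(V>60)&ws,
     'tray':(H>40)&(H<90)&(S<90)&(V>120)&(z<.035)&ws,'caps':(z>0.09)&(z<0.115)&ws&(Y<0),'blue':(H>100)&(H<130)&(S>150)&ws,
     'obj':ws&(z>0.015)}
    for k,m in ms.items():
        L,n=label(m)
        for i in range(1,n+1):
            q=L==i
            if q.sum()<25: continue
            p=W[q]; v,u=np.nonzero(q)
            zt=np.percentile(p[:,2],98); tp=p[p[:,2]>zt-0.006]
            print(t,k,q.sum(),'px',int(u.mean()),int(v.mean()),'med',np.median(p,0).round(3),'min',np.percentile(p,1,0).round(3),'max',np.percentile(p,99,0).round(3),'top',((np.percentile(tp,2,0)+np.percentile(tp,98,0))/2).round(4))
E
```

```text
scene0 red 362 px 169 188 med [ 0.671 -0.237  0.025] min [ 0.655 -0.27   0.007] max [ 0.685 -0.207  0.042] top [ 0.6592 -0.2367  0.0385]
scene0 red 180 px 401 227 med [0.515 0.32  0.042] min [0.428 0.308 0.008] max [0.573 0.33  0.046] top [0.4992 0.3189 0.043 ]
scene0 tray 584 px 161 63 med [ 0.27 -0.57  0.02] min [ 0.266 -0.758  0.004] max [ 0.276 -0.413  0.035] top [ 0.2707 -0.5785  0.0317]
scene0 tray 155 px 175 134 med [ 0.492 -0.347  0.008] min [ 0.485 -0.389  0.003] max [ 0.523 -0.319  0.028] top [ 0.4898 -0.3561  0.025 ]
scene0 tray 634 px 153 156 med [ 0.592 -0.371  0.005] min [ 0.54  -0.415  0.003] max [ 0.645 -0.268  0.027] top [ 0.5929 -0.4031  0.0249]
scene0 tray 847 px 208 175 med [ 0.588 -0.197  0.005] min [ 0.492 -0.271  0.003] max [ 0.635 -0.09   0.026] top [ 0.4928 -0.2312  0.0238]
scene0 tray 323 px 250 169 med [ 0.501 -0.096  0.009] min [ 0.495 -0.142  0.003] max [ 0.553 -0.053  0.027] top [ 0.5138 -0.0981  0.0246]
scene0 tray 29 px 151 162 med [ 0.611 -0.349  0.005] min [ 0.595 -0.357  0.003] max [ 0.62  -0.34   0.008] top [ 0.6075 -0.3481  0.0056]
scene0 tray 42 
[... 6585 characters left out ...]
81 -0.322  0.113] top [ 0.5554 -0.3481  0.1095]
top0 obj 504 px 398 227 med [ 0.554 -0.233  0.083] min [ 0.53  -0.262  0.019] max [ 0.581 -0.215  0.113] top [ 0.5569 -0.2431  0.1099]
top0 obj 5014 px 132 261 med [0.49  0.391 0.153] min [0.409 0.244 0.019] max [0.566 0.485 0.158] top [0.4861 0.4083 0.1544]
top0 obj 161 px 391 254 med [ 0.492 -0.224  0.026] min [ 0.487 -0.35   0.017] max [ 0.496 -0.122  0.031] top [ 0.4914 -0.238   0.0269]
top0 obj 3562 px 37 288 med [0.421 0.668 0.079] min [0.362 0.596 0.019] max [0.48  0.779 0.085] top [0.4207 0.6885 0.0813]
top0 obj 1424 px 514 343 med [ 0.259 -0.518  0.068] min [ 0.25  -0.652  0.017] max [ 0.272 -0.411  0.119] top [ 0.2546 -0.51    0.116 ]
```

```bash
python3 - <<'E'
from h import *
s=arm.get_state(); w,x,y,z=s['tcp_rot']; R=Rotation.from_quat([x,y,z,w]).as_matrix(); print(R.round(3)); j=R[:,1]; print('jaw yaw',np.degrees(np.arctan2(j[1],j[0])))
for t in ['scene0','top0']:
    c=ld(t);W=cloud(c);P=W.reshape(-1,3)
    def sel(a,b,c_): return P[(P[:,0]>a[0])&(P[:,0]<a[1])&(P[:,1]>b[0])&(P[:,1]<b[1])&(P[:,2]>c_[0])&(P[:,2]<c_[1])]
    for nm,q in [('locktop',sel((.38,.6),(.29,.53),(.149,.16))),('red',sel((.4,.6),(.29,.345),(.036,.046))),('tray',sel((.45,.67),(-.45,-.02),(.021,.03))),('post',sel((.47,.54),(.22,.29),(.07,.08)))]:
        r=cv2.minAreaRect((q[:,:2]*1000).astype(np.float32)); print(t,nm,len(q),np.round(r[0],1),np.round(r[1],1),round(r[2],1),np.round(cv2.boxPoints(r)).tolist())
E
```

```text
[[-0.     0.441 -0.897]
 [ 0.001 -0.897 -0.441]
 [-1.    -0.001 -0.   ]]
jaw yaw -63.82502855146694
scene0 locktop 4172 [486.6 412.7] [153.4 151.8] 7.1 [[401.0, 478.0], [420.0, 328.0], [572.0, 347.0], [553.0, 498.0]]
scene0 red 151 [497.9 318.7] [ 30.4 148.5] 86.7 [[423.0, 308.0], [571.0, 299.0], [573.0, 330.0], [425.0, 338.0]]
scene0 tray 735 [ 581.1 -235.8] [363.8 184.6] 88.5 [[484.0, -415.0], [669.0, -420.0], [678.0, -56.0], [494.0, -52.0]]
scene0 post 63 [508.2 252.8] [16.8 25.5] 12.3 [[497.0, 264.0], [503.0, 239.0], [519.0, 242.0], [514.0, 267.0]]
top0 locktop 4125 [484.9 409.4] [151.2 154.5] 7.3 [[400.0, 477.0], [420.0, 323.0], [570.0, 342.0], [550.0, 496.0]]
top0 red 174 [496.7 323.2] [148.   23.5] 7.8 [[422.0, 325.0], [425.0, 301.0], [572.0, 322.0], [568.0, 345.0]]
top0 tray 811 [ 581.4 -239.4] [362.8 182.8] 88.3 [[485.0, -418.0], [667.0, -423.0], [678.0, -61.0], [496.0, -55.0]]
top0 post 63 [505.9 248.6] [13.7 25.7] 7.5 [[497.0, 260.0], [501.0, 235.0], [514.0, 237.0], [511.0, 262.0]]
```

>>> send_rows --moves '[[[8,25,0],0.05],[[11,32,0],0.124],[[11,32,0],0.124],[[11,32,0],0.124],[[11,32,0],0.124],[[11,32,0],0.124],[[11,32,0],0.124],[[11,32,0],0.124]]' --jaw 1

```text
time_s: 0.77
eef_pos: [0.3387, -0.2653, 0.2384]
tcp_rot: [0.45, 0.545, 0.45, -0.545]
ft_force: [0.2, 0.0, 0.6]
gripper_width: 1.001
```

>>> send_rows --moves '[[[11,32,0],0.124],[[11,32,0],0.124],[[11,32,0],0.074],[[11,32,0],0],[[11,32,0],0],[[11,32,0],0],[[11,32,0],0],[[11,32,0],0]]'

```text
time_s: 1.43
eef_pos: [0.4266, -0.0093, 0.2386]
tcp_rot: [0.53, 0.468, 0.53, -0.468]
ft_force: [0.4, -1.2, 0.2]
gripper_width: 0.997
```

>>> send_rows --moves '[[[11,32,0],0],[[11,32,0],0],[[11,32,0],0],[[11,32,0],0],[[11,32,0],0],[[11,32,0],0],[[4,20,0],0],[[0,0,0],0]]'

```text
time_s: 2.1
eef_pos: [0.4966, 0.2043, 0.2382]
tcp_rot: [0.531, 0.467, 0.532, -0.466]
ft_force: [-0.8, 0.2, -0.3]
gripper_width: 0.997
```

>>> send_rows --moves '[[[5,23,0],0],[[5.5,23,0],0],[[0,0,-30],0],[[0,0,-30],0],[[0,0,-30],0],[[0,0,-10],0],[[0,0,0],0]]'

```text
time_s: 2.68
eef_pos: [0.5047, 0.2456, 0.1355]
tcp_rot: [0.529, 0.466, 0.532, -0.47]
ft_force: [-0.3, 0.4, 0.3]
gripper_width: 0.997
```

```bash
python3 - <<'E'
from h import *
cap('wrist','w1'); s=arm.get_state(); w,x,y,z=s['tcp_rot']; j=Rotation.from_quat([x,y,z,w]).as_matrix()[:,1]; print(s['eef_pos'],np.degrees(np.arctan2(j[1],j[0])))
W=cloud(ld('w1')).reshape(-1,3);q=W[(abs(W[:,0]-.507)<.04)&(abs(W[:,1]-.25)<.04)&(W[:,2]>.065)&(W[:,2]<.085)]
print(len(q),cv2.minAreaRect((q[:,:2]*1000).astype(np.float32)))
E
```

```text
[0.50631952 0.24608332 0.13788672] 7.184069451748095
779 ((505.3173828125, 251.39324951171875), (14.002795219421387, 25.90568733215332), 7.110040664672852)
```

View pics/w1.png

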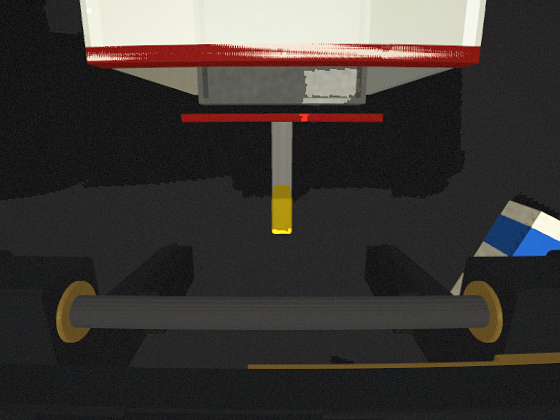

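The wrist view shows the yellow post at (282,210) midway between the fingers, and the jaw is aligned with the locker. The measured post size of 14×26 mm matches the spec. I descend and grip.

>>> send_rows --moves '[[[-0.5,5,-10],0],[[0,0,-25],0],[[0,0,-25],0],[[0,0,-22],0],[[0,0,-14],0],[[0,0,0],0]]'

```text
time_s: 3.23
eef_pos: [0.5056, 0.2518, 0.041]
tcp_rot: [0.53, 0.467, 0.531, -0.468]
ft_force: [-0.5, -0.3, -0.4]
gripper_width: 1.0
```

>>> send_rows --moves '[[[0,0,0],0],[[0,0,0],0],[[0,0,0],0],[[0,0,0],0],[[0,0,0],0],[[0,0,0],0],[[0,0,0],0],[[0,0,0],0]]' --jaw 0

```text
time_s: 3.9
eef_pos: [0.5067, 0.252, 0.0429]
tcp_rot: [0.531, 0.468, 0.53, -0.467]
ft_force: [-0.4, -0.3, -0.4]
gripper_width: 0.42
```

Still closing.

>>> send_rows --moves '[[[0,0,0],0],[[0,0,0],0],[[0,0,0],0],[[0,0,0],0],[[0,0,0],0],[[0,0,0],0]]'

```text
time_s: 4.4
eef_pos: [0.5053, 0.2517, 0.0424]
tcp_rot: [0.53, 0.467, 0.531, -0.468]
ft_force: [-4.5, -1.6, 4.5]
gripper_width: 0.156
```

>>> send_rows --moves '[[[0.6,-5,0],0],[[1.2,-10,0],0],[[1.9,-15,0],0],[[1.9,-15,0],0],[[1.9,-15,0],0],[[1.9,-15,0],0],[[1.9,-15,0],0],[[1.9,-15,0],0]]'

```text
time_s: 5.07
eef_pos: [0.5186, 0.1466, 0.0425]
tcp_rot: [0.53, 0.467, 0.531, -0.468]
ft_force: [-4.4, 1.7, 2.7]
gripper_width: 0.154
```

>>> send_rows --moves '[[[1.2,-10,0],0],[[1.0,-8,0],0],[[0.6,-5,0],0],[[0,0,0],0],[[0,0,0],0]]'

```text
time_s: 5.48
eef_pos: [0.5216, 0.1231, 0.0424]
tcp_rot: [0.53, 0.467, 0.531, -0.468]
ft_force: [-6.5, -2.2, 3.8]
gripper_width: 0.162
```

>>> send_rows --moves '[[[0,0,0],0],[[0,0,0],0],[[0,0,0],0],[[0,0,0],0],[[0,0,0],0],[[0,0,0],0]]' --jaw 1

```text
time_s: 5.98
eef_pos: [0.5228, 0.124, 0.0427]
tcp_rot: [0.531, 0.468, 0.53, -0.467]
ft_force: [-0.7, 0.3, -1.0]
gripper_width: 0.584
```

>>> send_rows --moves '[[[0,0,10],0],[[0,0,25],0],[[0,0,35],0],[[0,0,40],0],[[0,0,40],0],[[0,0,35],0],[[0,0,20],0],[[0,0,0],0]]'

```text
time_s: 6.65
eef_pos: [0.5256, 0.1242, 0.2547]
tcp_rot: [0.533, 0.47, 0.528, -0.465]
ft_force: [1.7, 0.5, 0.5]
gripper_width: 0.998
```

```bash
python3 - <<'E'
from h import *
c=cap('top','top1'); s=arm.get_state(); print(s['eef_pos'],s['gripper_width'])
for t in ['top1']:
    P=cloud(ld(t)).reshape(-1,3)
    def sel(a,b,c_): return P[(P[:,0]>a[0])&(P[:,0]<a[1])&(P[:,1]>b[0])&(P[:,1]<b[1])&(P[:,2]>c_[0])&(P[:,2]<c_[1])]
    for nm,q in [('red',sel((.4,.62),(.15,.25),(.037,.046))),('post',sel((.48,.56),(.08,.16),(.07,.08)))]:
        if len(q): print(nm,len(q),cv2.minAreaRect((q[:,:2]*1000).astype(np.float32)))
E
```

```text
[0.52425789 0.12406663 0.25147615] 0.9995093582210731
red 2 ((471.41864013671875, 179.71792602539062), (2.5227458477020264, 0.0), 172.4940643310547)
```

View pics/top1.png

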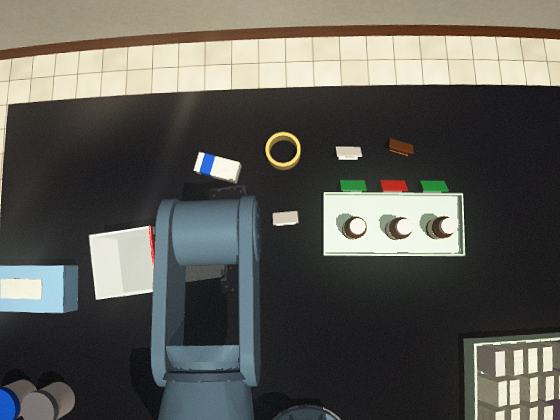

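The top view shows the arm over the pulled-out drawer at (205,240), with the bottles and bystanders unmoved. I move on to the middle bottle.

>>> send_rows --moves '[[[2,-20,0],0],[[3,-35,0],0],[[4,-40,0],0],[[4,-40,0],0],[[4,-40,0],0],[[4,-40,0],0],[[4,-40,0],0],[[4,-40,0],0]]'

```text
time_s: 7.37
eef_pos: [0.5505, -0.1725, 0.246]
tcp_rot: [0.529, 0.467, 0.531, -0.468]
ft_force: [0.4, 0.6, 0.4]
gripper_width: 1.0
```

>>> send_rows --moves '[[[3,-35,0],0],[[1.5,-20,0],0],[[0,-15,-20],0],[[0,0,-20],0],[[0,0,0],0]]'

```text
time_s: 7.78
eef_pos: [0.5529, -0.2403, 0.2015]
tcp_rot: [0.526, 0.468, 0.534, -0.468]
ft_force: [-1.2, 0.1, -1.0]
gripper_width: 1.003
```

```bash
python3 - <<'E'
from h import *
cap('wrist','w2');cap('scene','scene1'); s=arm.get_state(); w,x,y,z=s['tcp_rot']; j=Rotation.from_quat([x,y,z,w]).as_matrix()[:,1]; print(s['eef_pos'],np.degrees(np.arctan2(j[1],j[0])))
W=cloud(ld('w2')).reshape(-1,3)
for y0 in (-.13,-.241,-.346):
    q=W[(abs(W[:,0]-.557)<.04)&(abs(W[:,1]-y0)<.04)&(W[:,2]>.1)&(W[:,2]<.12)]
    if len(q)>5: print(len(q),cv2.minEnclosingCircle((q[:,:2]*1000).astype(np.float32)),np.median(q,0))
    q=W[(abs(W[:,0]-.557)<.04)&(abs(W[:,1]-y0)<.04)&(W[:,2]>.02)&(W[:,2]<.07)]
    if len(q)>5: print(' body',len(q),q.min(0),q.max(0))
P=cloud(ld('scene1')).reshape(-1,3)
q=P[(abs(P[:,0]-.52)<.04)&(abs(P[:,1]-.12)<.04)&(P[:,2]>.07)&(P[:,2]<.08)]
print('post',cv2.minAreaRect((q[:,:2]*1000).astype(np.float32)))
E
```

```text
[ 0.5549687  -0.24015526  0.20583314] 7.212860367425925
2306 ((560.070068359375, -131.092041015625), 19.201995849609375) [ 0.55992555 -0.13126322  0.10846636]
 body 158 [ 0.53295067 -0.15826789  0.02265085] [ 0.57854589 -0.13433482  0.06940742]
1698 ((555.7463989257812, -241.59783935546875), 18.90034294128418) [ 0.5555268  -0.24045167  0.1085963 ]
 body 318 [ 0.52900048 -0.23786836  0.02277564] [ 0.58094183 -0.2145949   0.06993252]
449 ((556.0184326171875, -350.79241943359375), 17.502897262573242) [ 0.55652164 -0.35637187  0.10867303]
 body 926 [ 0.52852714 -0.3461035   0.02006444] [ 0.58137019 -0.32025982  0.06993413]
post ((523.8344116210938, 124.29869079589844), (16.452682495117188, 25.326635360717773), 9.214500427246094)
```

View pics/w2.png

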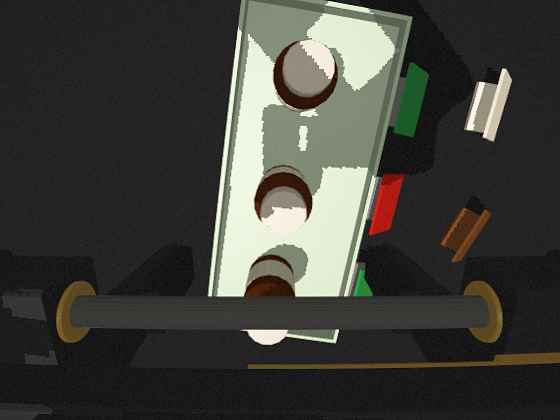

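View pics/scene1.png

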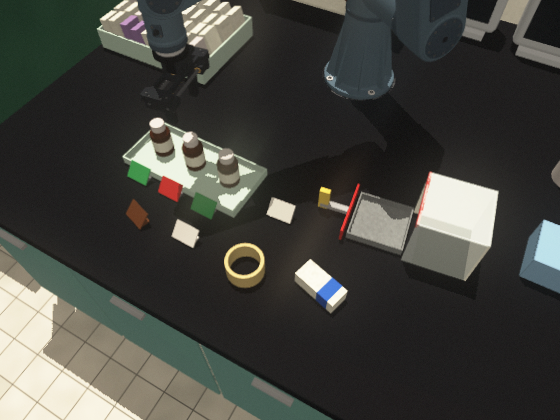

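The wrist view shows the middle bottle at (283,205) beside the red card at (385,205), with its cap centred at (0.556, -0.241). The scene view shows the drawer open at (380,222) with its post at (325,197). I descend.

>>> send_rows --moves '[[[1,-1,-20],0],[[0,0,-30],0],[[0,0,-30],0],[[0,0,-30],0],[[0,0,-24],0],[[0,0,-15],0],[[0,0,0],0],[[0,0,0],0]]'

```text
time_s: 8.55
eef_pos: [0.5574, -0.2414, 0.0591]
tcp_rot: [0.531, 0.467, 0.531, -0.467]
ft_force: [0.3, -0.4, 0.3]
gripper_width: 0.995
```

```bash
python3 - <<'E'
from h import *
for i in range(1):
    cap('scene','scene2');s=arm.get_state(); print(s['eef_pos'],s['ft_force'])
E
```

```text
[ 0.55816984 -0.24206024  0.06029814] [0.85098243 0.01959222 1.64688054]
```

View pics/scene2.png

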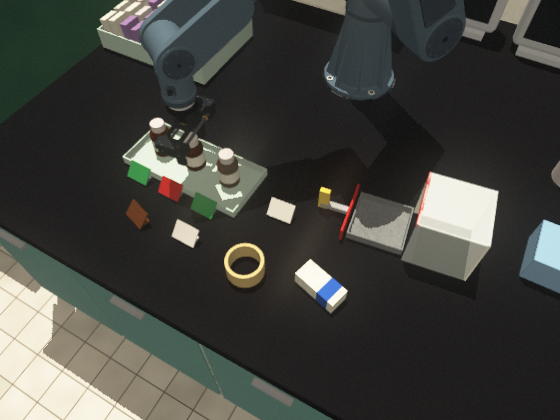

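>>> send_rows --moves '[[[-1,0.5,-5],0],[[0,0,-5],0],[[0,0,0],0],[[0,0,0],0]]'

```text
time_s: 8.93
eef_pos: [0.5562, -0.2415, 0.049]
tcp_rot: [0.531, 0.468, 0.53, -0.468]
ft_force: [0.4, 0.7, -0.1]
gripper_width: 1.001
```

>>> send_rows --moves '[[[0,0,0],0],[[0,0,0],0],[[0,0,0],0],[[0,0,0],0],[[0,0,0],0],[[0,0,0],0],[[0,0,0],0],[[0,0,0],0]]' --jaw 0

```text
time_s: 9.6
eef_pos: [0.5561, -0.2416, 0.0488]
tcp_rot: [0.53, 0.467, 0.531, -0.468]
ft_force: [-0.5, 0.4, 1.3]
gripper_width: 0.607
```

>>> send_rows --moves '[[[0,0,0],0],[[0,0,0],0],[[0,0,3],0],[[0,0,6],0],[[0,0,10],0],[[0,0,15],0],[[0,0,20],0],[[0,0,20],0]]'

```text
time_s: 10.27
eef_pos: [0.5559, -0.2414, 0.1239]
tcp_rot: [0.53, 0.468, 0.531, -0.468]
ft_force: [0.6, -0.1, -1.2]
gripper_width: 0.601
```

>>> send_rows --moves '[[[0,0,25],0],[[0,0,25],0],[[0,0,15],0],[[0,0,8],0],[[0,0,0],0]]'

```text
time_s: 10.68
eef_pos: [0.5573, -0.2423, 0.1987]
tcp_rot: [0.532, 0.468, 0.529, -0.467]
ft_force: [0.7, -0.1, -2.3]
gripper_width: 0.6
```

```bash
python3 - <<'E'
from h import *
cap('scene','scene3');s=arm.get_state(); print(s['eef_pos'],s['ft_force'],s['gripper_width'])
E
```

```text
[ 0.55649652 -0.24173983  0.19674235] [ 0.02652215  0.60459918 -1.99724001] 0.600520971105893
```

View pics/scene3.png

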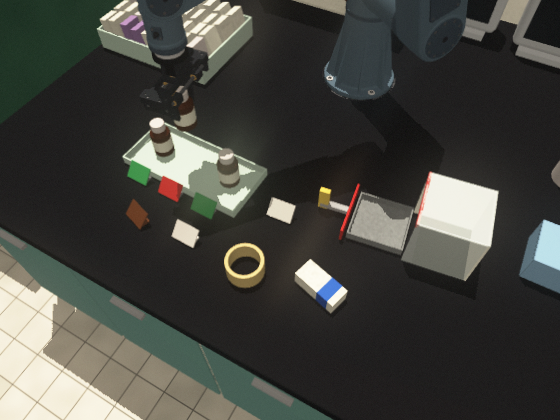

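The scene view shows the bottle lifted upright in the gripper at (185,108) and the other two standing at (161,138) and (228,170). I carry it to the drawer.

>>> send_rows --moves '[[[-1,8,0],0],[[-2,16,0],0],[[-2.5,25,0],0],[[-3.5,32,0],0],[[-3.5,35,0],0],[[-3.5,35,0],0],[[-3.5,35,0],0],[[-3.5,35,0],0]]'

```text
time_s: 11.4
eef_pos: [0.5312, -0.0175, 0.1942]
tcp_rot: [0.53, 0.467, 0.532, -0.468]
ft_force: [2.0, 0.2, -1.8]
gripper_width: 0.6
```

>>> send_rows --moves '[[[-3.5,35,0],0],[[-3.5,35,0],0],[[-3.5,35,0],0],[[-3.5,35,0],0],[[-3.5,35,0],0],[[-3.5,32,0],0],[[-2.5,25,0],0],[[-2,16,0],0]]'

```text
time_s: 12.07
eef_pos: [0.5049, 0.2309, 0.1942]
tcp_rot: [0.53, 0.466, 0.532, -0.467]
ft_force: [0.0, 0.4, -1.4]
gripper_width: 0.598
```

>>> send_rows --moves '[[[-1,8,0],0],[[0,0,0],0],[[0,0,0],0]]'

```text
time_s: 12.32
eef_pos: [0.5057, 0.2355, 0.1949]
tcp_rot: [0.531, 0.467, 0.531, -0.468]
ft_force: [0.1, -0.0, -2.0]
gripper_width: 0.605
```

```bash
python3 - <<'E'
from h import *
cap('scene','scene4');cap('wrist','w4');s=arm.get_state(); print(s['eef_pos'],s['ft_force'],s['gripper_width'])
W=cloud(ld('w4')).reshape(-1,3)
E
```

```text
[0.50640501 0.23455534 0.19527746] [ 0.79464149 -0.08095777 -2.17510191] 0.6012869565064997
```

View pics/scene4.png

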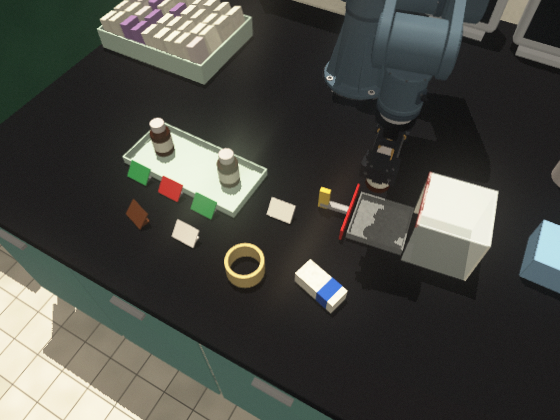

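View pics/w4.png

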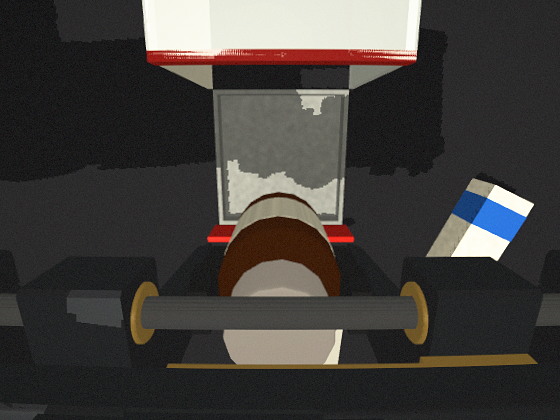

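The wrist view shows the open drawer at (280,155) straight ahead of the bottle at (280,240). I check the drawer's floor position before lowering.

```bash
python3 - <<'E'
from h import *
for t in ['scene4','scene3','w4']:
    P=cloud(ld(t)).reshape(-1,3)
    q=P[(P[:,0]>.4)&(P[:,0]<.6)&(P[:,1]>.17)&(P[:,1]<.345)&(P[:,2]>.022)&(P[:,2]<.030)]
    r=Rotation.from_euler('z',7.2,degrees=True).as_matrix()
    L=(q-np.array([.486,.411,0]))@r
    print(t,len(q),np.percentile(L,[1,99],axis=0).round(4).tolist())
    F=(P-np.array([.486,.411,0]))@r; f=F[(abs(F[:,0])<.09)&(F[:,1]<-.08)&(F[:,1]>-.23)&(abs(F[:,2]-.009)<.004)]
    print(' floor',np.percentile(f,[1,99],axis=0).round(4).tolist())
    f=F[(abs(F[:,0])<.09)&(F[:,1]<-.18)&(F[:,1]>-.27)&(abs(F[:,2]-.04)<.004)]
    print(' front',np.percentile(f,[1,99],axis=0).round(4).tolist())
E
```

```text
scene4 470 [[-0.0693, -0.2413, 0.0221], [0.0719, -0.069, 0.0297]]
 floor [[-0.0612, -0.208, 0.0052], [0.0667, -0.0817, 0.0127]]
 front [[-0.0705, -0.2258, 0.0363], [0.0763, -0.2196, 0.0437]]
scene3 480 [[-0.0689, -0.2418, 0.0222], [0.0713, -0.0724, 0.0296]]
 floor [[-0.0611, -0.2079, 0.0052], [0.0665, -0.0817, 0.0127]]
 front [[-0.0721, -0.2257, 0.0378], [0.0763, -0.2197, 0.0439]]
w4 2205 [[-0.0708, -0.2217, 0.0223], [0.0644, -0.0676, 0.0286]]
 floor [[-0.0609, -0.2095, 0.0069], [0.0601, -0.0828, 0.0112]]
 front [[-0.0745, -0.2276, 0.0363], [0.0735, -0.2211, 0.0438]]
```

>>> send_rows --moves '[[[-1,12,0],0],[[-0.5,13,0],0],[[0,6.5,0],0],[[0,0,-10],0],[[0,0,-20],0],[[0,0,-25],0],[[0,0,-25],0],[[0,0,-20],0]]'

```text
time_s: 13.08
eef_pos: [0.5041, 0.2667, 0.0932]
tcp_rot: [0.53, 0.467, 0.531, -0.468]
ft_force: [0.7, -0.6, -2.3]
gripper_width: 0.602
```

>>> send_rows --moves '[[[0,0,-12],0],[[0,0,-8],0],[[0,0,0],0],[[0,0,0],0]]'

```text
time_s: 13.42
eef_pos: [0.5055, 0.267, 0.076]
tcp_rot: [0.531, 0.468, 0.53, -0.467]
ft_force: [0.4, -0.1, -2.0]
gripper_width: 0.601
```

```bash
python3 - <<'E'
from h import *
cap('scene','scene5');s=arm.get_state(); print(s['eef_pos'],s['ft_force'],s['gripper_width'])
E
```

```text
[0.50598981 0.26719775 0.07668405] [ 0.13751235 -0.14326823 -1.98169   ] 0.5973763280529604
```

View pics/scene5.png

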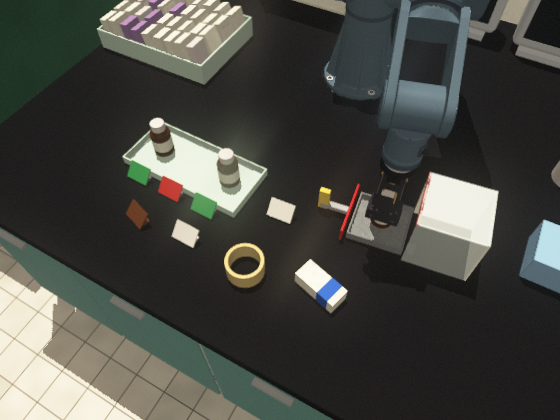

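The bottle hangs over the drawer at about (382,222), clear of everything. About 22 mm remain to its floor.

>>> send_rows --moves '[[[0,0,-6],0],[[0,0,-6],0],[[0,0,-4],0],[[0,0,-2],0],[[0,0,-1],0],[[0,0,0],0],[[0,0,0],0]]'

```text
time_s: 14.05
eef_pos: [0.5052, 0.267, 0.0567]
tcp_rot: [0.53, 0.468, 0.53, -0.468]
ft_force: [0.1, 0.0, -2.3]
gripper_width: 0.602
```

>>> send_rows --moves '[[[0,0,-1],0],[[0,0,-0.5],0],[[0,0,-0.5],0],[[0,0,0],0]]'

```text
time_s: 14.38
eef_pos: [0.5051, 0.267, 0.0547]
tcp_rot: [0.53, 0.468, 0.53, -0.468]
ft_force: [-0.7, 0.6, -1.4]
gripper_width: 0.596
```

>>> send_rows --moves '[[[0,0,-0.5],0],[[0,0,0],0],[[0,0,0],0]]'

```text
time_s: 14.63
eef_pos: [0.5051, 0.267, 0.0542]
tcp_rot: [0.53, 0.468, 0.531, -0.468]
ft_force: [-0.7, -0.1, -1.3]
gripper_width: 0.601
```

>>> send_rows --moves '[[[0,0,-0.5],0],[[0,0,0],0],[[0,0,0],0]]'

```text
time_s: 14.88
eef_pos: [0.5051, 0.2669, 0.0537]
tcp_rot: [0.53, 0.468, 0.53, -0.468]
ft_force: [0.3, 0.9, -1.7]
gripper_width: 0.599
```

>>> send_rows --moves '[[[0,0,-0.4],0],[[0,0,0],0],[[0,0,0],0]]'

```text
time_s: 15.13
eef_pos: [0.5051, 0.267, 0.0533]
tcp_rot: [0.53, 0.468, 0.531, -0.468]
ft_force: [0.8, -0.7, -1.4]
gripper_width: 0.604
```

>>> send_rows --moves '[[[0,0,-0.4],0],[[0,0,0],0],[[0,0,0],0]]'

```text
time_s: 15.38
eef_pos: [0.5051, 0.2669, 0.0529]
tcp_rot: [0.53, 0.468, 0.53, -0.468]
ft_force: [0.2, -0.3, -2.4]
gripper_width: 0.604
```

>>> send_rows --moves '[[[0,0,-0.4],0],[[0,0,0],0],[[0,0,0],0]]'

```text
time_s: 15.63
eef_pos: [0.5052, 0.267, 0.0528]
tcp_rot: [0.531, 0.468, 0.53, -0.467]
ft_force: [-1.1, -0.4, 1.7]
gripper_width: 0.601
```

>>> send_rows --moves '[[[0,0,-0.4],0],[[0,0,0],0],[[0,0,0],0]]'

```text
time_s: 15.88
eef_pos: [0.5052, 0.267, 0.0527]
tcp_rot: [0.531, 0.468, 0.53, -0.468]
ft_force: [-3.7, -1.4, 4.1]
gripper_width: 0.604
```

```bash
python3 - <<'E'
from h import *
c=cap('scene','scene6');s=arm.get_state(); print(s['eef_pos'],s['ft_force'],s['gripper_width'])
cv2.imwrite('pics/s6z.png',cv2.resize(c['color'][150:280,330:470,::-1],None,fx=5,fy=4.5))
E
```

```text
[0.50520198 0.26697706 0.05271757] [-3.10498267 -0.90682392  5.72101745] 0.6006715146317927
```

View pics/s6z.png

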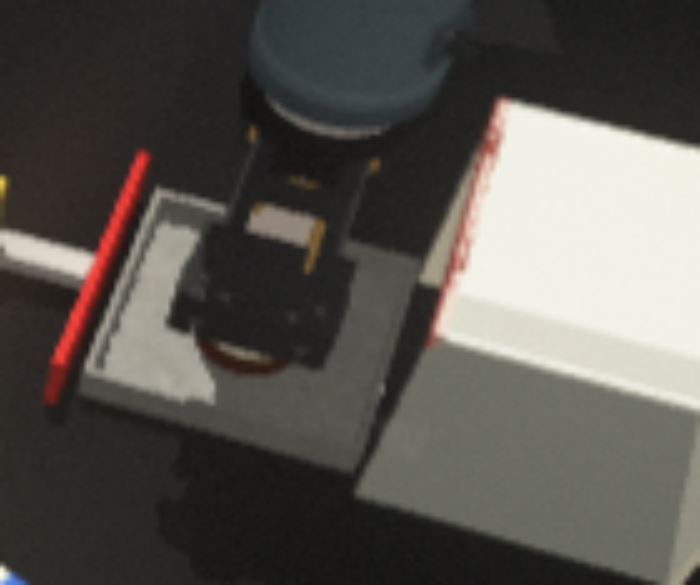

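The force reads about 5 N upward, so the bottle is standing on the floor. I release it.

>>> send_rows --moves '[[[0,0,0],0],[[0,0,0],0],[[0,0,0],0],[[0,0,0],0],[[0,0,0],0],[[0,0,0],0],[[0,0,0],0],[[0,0,0],0]]' --jaw 1

```text
time_s: 16.6
eef_pos: [0.5052, 0.267, 0.0521]
tcp_rot: [0.53, 0.468, 0.53, -0.468]
ft_force: [0.2, 0.9, -0.3]
gripper_width: 0.999
```

>>> send_rows --moves '[[[0,0,5],0],[[0,0,15],0],[[0,0,25],0],[[0,0,35],0],[[0,0,40],0],[[0,0,35],0],[[0,0,20],0],[[0,0,0],0]]'

```text
time_s: 17.27
eef_pos: [0.5081, 0.2679, 0.2338]
tcp_rot: [0.533, 0.471, 0.529, -0.464]
ft_force: [1.4, 0.3, -0.0]
gripper_width: 0.997
```

>>> send_rows --moves '[[[2,-20,0],0],[[4,-35,0],0],[[4,-35,0],0],[[4,-35,0],0],[[3,-18,0],0],[[0,0,0],0]]'

```text
time_s: 17.77
eef_pos: [0.5222, 0.1206, 0.2263]
tcp_rot: [0.53, 0.468, 0.53, -0.469]
ft_force: [-0.4, 0.5, 0.3]
gripper_width: 1.002
```

```bash
python3 - <<'E'
from h import *
cap('wrist','w7');cap('scene','scene7');s=arm.get_state(); print(s['eef_pos'],s['ft_force'],s['gripper_width'])
for t in ['w7','scene7']:
    W=cloud(ld(t)).reshape(-1,3)
    q=W[(abs(W[:,0]-.523)<.04)&(abs(W[:,1]-.123)<.04)&(W[:,2]>.07)&(W[:,2]<.08)]
    if len(q)>9: print(t,'post',cv2.minAreaRect((q[:,:2]*1000).astype(np.float32)))
    q=W[(abs(W[:,0]-.505)<.04)&(abs(W[:,1]-.267)<.04)&(W[:,2]>.108)&(W[:,2]<.12)]
    if len(q)>9: print(t,'cap',cv2.minEnclosingCircle((q[:,:2]*1000).astype(np.float32)),np.median(q[:,2]))
E
```

```text
[0.52179064 0.12355813 0.22644278] [ 1.11032889  0.23298031 -0.42318713] 0.9964677874990936
w7 post ((521.7793579101562, 122.61015319824219), (12.80134105682373, 25.69135093688965), 6.781972885131836)
w7 cap ((505.65399169921875, 266.3438720703125), 18.756406784057617) 0.11235696072873902
scene7 post ((526.2237548828125, 125.23896026611328), (15.77547550201416, 25.72216033935547), 8.523088455200195)
scene7 cap ((507.5093994140625, 269.10955810546875), 19.41880226135254) 0.11212833356726792
```

View pics/w7.png

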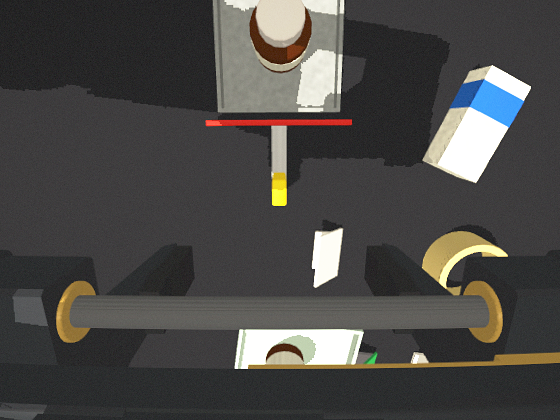

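View pics/scene7.png

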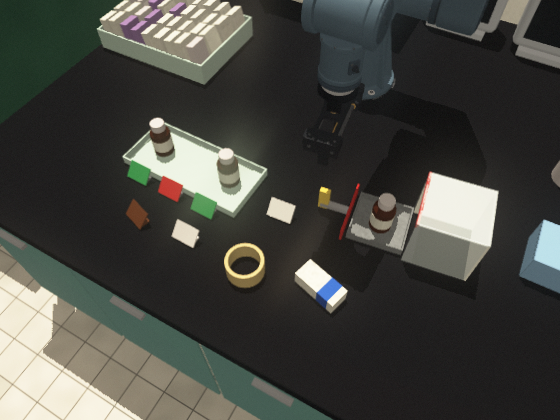

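The scene view shows the bottle upright in the drawer at (383,213), with its cap measured at 0.112 m. The post is at (325,197) and the gripper is directly above it. I grip the post again.

>>> send_rows --moves '[[[0.5,0,-20],0],[[0,0,-35],0],[[0,0,-35],0],[[0,0,-35],0],[[0,0,-30],0],[[0,0,-20],0],[[0,0,-9],0],[[0,0,0],0]]'

```text
time_s: 18.53
eef_pos: [0.5203, 0.1251, 0.0406]
tcp_rot: [0.529, 0.466, 0.532, -0.468]
ft_force: [-0.2, -0.5, 0.5]
gripper_width: 1.004
```

>>> send_rows --moves '[[[0,0,0],0],[[0,0,0],0],[[0,0,0],0],[[0,0,0],0],[[0,0,0],0],[[0,0,0],0],[[0,0,0],0],[[0,0,0],0]]' --jaw 0

```text
time_s: 19.2
eef_pos: [0.5227, 0.1239, 0.0433]
tcp_rot: [0.531, 0.468, 0.53, -0.468]
ft_force: [-0.7, 0.5, 0.3]
gripper_width: 0.414
```

>>> send_rows --moves '[[[0,0,0],0],[[0,0,0],0],[[0,0,0],0],[[0,0,0],0],[[0,0,0],0],[[0,0,0],0]]'

```text
time_s: 19.7
eef_pos: [0.5215, 0.1238, 0.0429]
tcp_rot: [0.53, 0.467, 0.531, -0.468]
ft_force: [-5.4, -1.2, 5.0]
gripper_width: 0.156
```

>>> send_rows --moves '[[[-0.13,1,0],0],[[-0.25,2,0],0],[[-0.38,3,0],0],[[-0.5,4,0],0],[[-0.63,5,0],0],[[-0.75,6,0],0],[[-0.75,6,0],0],[[-0.75,6,0],0]]'

```text
time_s: 20.37
eef_pos: [0.5173, 0.1568, 0.0429]
tcp_rot: [0.53, 0.467, 0.531, -0.468]
ft_force: [-4.8, -3.2, 4.0]
gripper_width: 0.156
```

>>> send_rows --moves '[[[-0.75,6,0],0],[[-0.75,6,0],0],[[-0.75,6,0],0],[[-0.75,6,0],0],[[-0.75,6,0],0],[[-0.75,6,0],0],[[-0.75,6,0],0],[[-0.75,6,0],0]]'

```text
time_s: 21.03
eef_pos: [0.5112, 0.2049, 0.0429]
tcp_rot: [0.53, 0.467, 0.531, -0.468]
ft_force: [-4.6, -2.6, 5.7]
gripper_width: 0.16
```

>>> send_rows --moves '[[[-0.75,6,0],0],[[-0.75,6,0],0],[[-0.75,6,0],0],[[-0.75,6,0],0],[[-0.75,6,0],0],[[-0.63,5,0],0],[[-0.5,4,0],0],[[-0.5,4,0],0]]'

```text
time_s: 21.7
eef_pos: [0.5058, 0.2479, 0.0429]
tcp_rot: [0.53, 0.467, 0.531, -0.468]
ft_force: [-6.4, -2.8, 4.9]
gripper_width: 0.155
```

```bash
python3 - <<'E'
from h import *
c=cap('scene','scene8');s=arm.get_state(); print(s['eef_pos'],s['ft_force'],s['gripper_width'])
E
```

```text
[0.50565459 0.2485589  0.04289881] [-6.10781696  0.59262565  4.5248679 ] 0.1544042088689569
```

View pics/scene8.png

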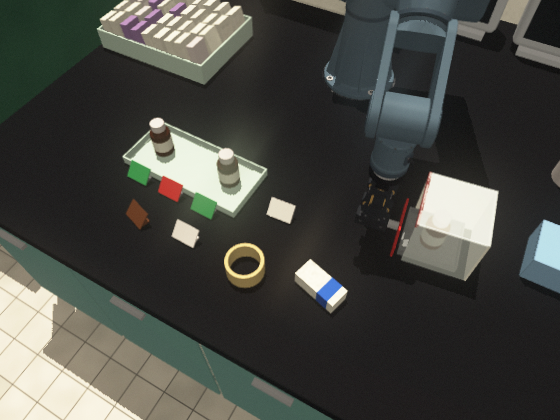

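The bottle is standing inside under the clear top at (434,232). About 20 mm remain.

>>> send_rows --moves '[[[-0.38,3,0],0],[[-0.38,3,0],0],[[-0.38,3,0],0],[[-0.25,2,0],0],[[-0.25,2,0],0],[[-0.25,2,0],0],[[-0.13,1,0],0],[[0,0,0],0]]'

```text
time_s: 22.42
eef_pos: [0.5037, 0.264, 0.0429]
tcp_rot: [0.53, 0.467, 0.531, -0.468]
ft_force: [-6.1, -1.0, 5.6]
gripper_width: 0.155
```

>>> send_rows --moves '[[[-0.13,1,0],0],[[-0.13,1,0],0],[[-0.13,1,0],0],[[0,0,0],0]]'

```text
time_s: 22.75
eef_pos: [0.5033, 0.2668, 0.0429]
tcp_rot: [0.53, 0.467, 0.531, -0.468]
ft_force: [-5.0, -1.2, 5.3]
gripper_width: 0.157
```

>>> send_rows --moves '[[[-0.13,1,0],0],[[-0.13,1,0],0],[[0,0,0],0]]'

```text
time_s: 23.0
eef_pos: [0.5031, 0.2686, 0.0429]
tcp_rot: [0.53, 0.466, 0.531, -0.468]
ft_force: [-6.1, -3.2, 5.2]
gripper_width: 0.157
```

>>> send_rows --moves '[[[-0.13,1,0],0],[[0,0,0],0],[[0,0,0],0]]'

```text
time_s: 23.25
eef_pos: [0.5031, 0.2686, 0.0429]
tcp_rot: [0.53, 0.466, 0.531, -0.469]
ft_force: [-4.7, -6.8, 6.5]
gripper_width: 0.158
```

>>> send_rows --moves '[[[-0.13,1,0],0],[[0,0,0],0],[[0,0,0],0]]'

```text
time_s: 23.5
eef_pos: [0.5031, 0.2687, 0.0429]
tcp_rot: [0.531, 0.466, 0.53, -0.469]
ft_force: [-5.0, -11.3, 8.4]
gripper_width: 0.153
```

>>> send_rows --moves '[[[0,0,0],0],[[0,0,0],0],[[0,0,0],0],[[0,0,0],0],[[0,0,0],0],[[0,0,0],0]]' --jaw 1

```text
time_s: 24.0
eef_pos: [0.5042, 0.2711, 0.0431]
tcp_rot: [0.531, 0.468, 0.531, -0.467]
ft_force: [0.6, 0.7, 0.0]
gripper_width: 0.588
```

>>> send_rows --moves '[[[0,0,0],0],[[0,0,0],0],[[0,0,10],0],[[0,0,25],0],[[0,0,35],0],[[0,0,40],0],[[0,0,40],0],[[0,0,20],0]]'

```text
time_s: 24.67
eef_pos: [0.5061, 0.2717, 0.2196]
tcp_rot: [0.532, 0.47, 0.529, -0.465]
ft_force: [0.7, 0.3, 0.5]
gripper_width: 0.998
```

>>> send_rows --moves '[[[2,-20,0],0],[[2,-35,0],0],[[2,-35,0],0],[[2,-35,0],0],[[2,-35,0],0],[[2,-30,0],0],[[0,-15,0],0],[[0,0,0],0]]'

```text
time_s: 25.33
eef_pos: [0.5165, 0.063, 0.214]
tcp_rot: [0.53, 0.469, 0.529, -0.469]
ft_force: [0.2, -0.1, -0.2]
gripper_width: 1.002
```

```bash
python3 - <<'E'
from h import *
cap('scene','scene9');cap('top','top9');s=arm.get_state(); print(s['time_s'],s['eef_pos'],s['ft_force'],s['gripper_width'])
r=Rotation.from_euler('z',7.2,degrees=True).as_matrix()
for t in ['top9','scene9']:
    P=cloud(ld(t)).reshape(-1,3); L=(P-np.array([.4857,.411,0]))@r
    q=L[(abs(L[:,0])<.03)&(L[:,1]<-.1)&(L[:,1]>-.2)&(L[:,2]>.07)&(L[:,2]<.08)]
    print(t,'post local',cv2.minAreaRect((q[:,:2]*1000).astype(np.float32)))
    q=P[(abs(P[:,0]-.558)<.04)&(P[:,1]<-.08)&(P[:,1]>-.4)&(P[:,2]>.1)&(P[:,2]<.12)]
    for y in (-.131,-.347):
        a=q[abs(q[:,1]-y)<.04]; print('cap',(cv2.minEnclosingCircle((a[:,:2]*1000).astype(np.float32))))
E
```

```text
25.4333 [0.516281   0.06573364 0.21375711] [-0.13482005  0.43730537 -0.04243739] 0.9981112911891813
top9 post local ((-0.4068126678466797, -146.87522888183594), (24.908485412597656, 14.380650520324707), 86.75068664550781)
cap ((561.0759887695312, -132.6245880126953), 19.220308303833008)
cap ((555.3984375, -348.29833984375), 19.422189712524414)
scene9 post local ((2.5489373207092285, -143.20623779296875), (16.91478729248047, 25.24748420715332), 4.973290920257568)
cap ((562.4295043945312, -127.69063568115234), 20.193668365478516)
cap ((555.820068359375, -344.85809326171875), 20.282136917114258)
```

View pics/scene9.png

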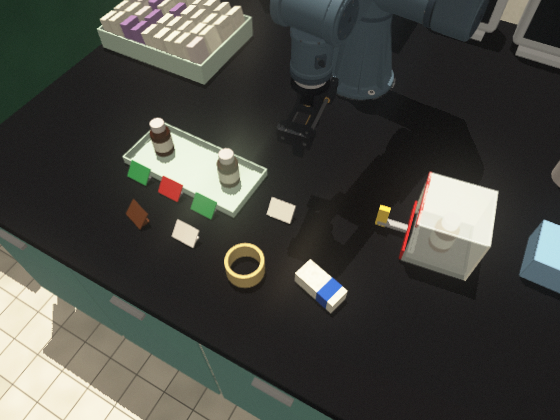

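View pics/top9.png

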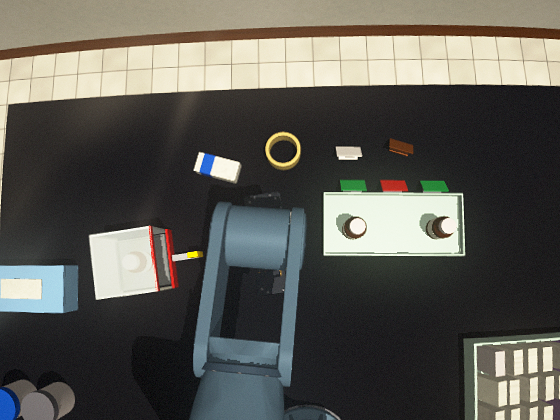

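The top view shows the drawer shut, with the bottle upright under the clear top at (134,261). The post averages 145 mm from the locker centre, which is fully home, and the other bottles, tape and carton are in place. I hand in.

```bash
python3 -c "
from rig import arm
print(arm.finish_job())"
```

```text
the job is handed in; nothing more can be done
None
```

The recalled bottle, the middle one in front of the red card, is standing upright in the quarantine drawer, and the drawer is pushed home. I handed the job in at about 25 s of the 64 s allowed.

- **Drawer:** I pulled it out to about 146 mm and later pushed it back until it stopped at its end, at about 11 N. The post measured 146.9 mm from the locker centre in the top camera and 143.2 mm in the scene camera. The two differ by about 4 mm, but their mean matches the 145 mm expected when the drawer is fully home.
- **Recalled bottle:** I lowered it in sub-millimetre steps at the end and released it at about 5 N of floor contact. The cap top then measured 0.112 m, against 0.113 m expected for a bottle standing upright. After the push, both cameras showed it upright under the clear top.
- **Other items:** The two green-card bottles measured within about 1.5 mm of their starting positions, which is within camera error. By eye in the last pictures, the tape roll, carton, cards and look-alikes had not moved.
- **Gripper:** It was open, clear of everything and reading near-zero force when I handed in.

None of my checks failed.

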